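Unlock the market stall's cash till with code and key

ROBOT

A 7-joint arm with a two-finger parallel gripper is mounted at the origin on the work surface. World frame = base frame: x ahead of the robot, y to its left, z up, the work surface at z = 0. Lengths are in m, angles in degrees, forces in N, time in s.
With the tool pointing down it reaches from about 0.425 to 0.875 m from the base axis. Payload 4.7 kg.
Tool frame: the origin (TCP) lies between the finger pads; the fingertips stand 22 mm ahead of it and the grasp point (between the pads) lies 3 mm ahead of it; z points along the fingers, y is the line along which they close (so a half turn about z gives the same grasp; the last joint's range is limited). The gripper opens to 87 mm and grips with 3 to 60 N. Pads are 19 mm wide; open, the fingers measure 117 mm over their backs; the gripper's body (75 mm by 190 mm) begins 51 mm behind the grasp point.
Start: joints at [-62.962, 18.392, -4.016, 83.108, 1.295, 78.541, -3.26], TCP at [0.287, 0.583, 0.245] pointing down, gripper open.
Joint ranges: [-163.93, 163.93], [-17.29, 119.83], [-79.2, 71.16], [3.27, 140.29], [-89.18, 269.18], [5.43, 117.66], [-154.24, 154.24]. Speed limits (degrees/s): [147.25, 147.25, 180, 180, 180, 180, 180].

INTERFACE

Orientations are given as [roll, pitch, yaw] about the fixed x, y, z axes, in that order (R = Rz(yaw) Ry(pitch) Rx(roll)).
In Python, from cell import env gives the robot as it stands.
- The arm moves only by the tool drive_tool, never from a script. Its argument "moves" is a list of rows, each a list of 3 entries, a list of its own where there are three numbers: the shift along the tool's x, y, z in mm, then the turn, a rotation vector about the tool's x, y, z in rad, then the closure, from 0 (fully open) to 1 (shut). In form: [[[x, y, z], [wx, wy, wz], jaw], ...]. A call has 1 to 12 rows; each row shifts and turns the commanded pose from where the row before left it, along the tool's axes as they then stand; what a row does not reach is not made up. A row lasts 1/12 s, in which the tool goes at most 41.7 mm and 7.16 degrees, less where a joint would pass 70% of its speed; a pose out of reach is approached as far as the arm can. A call with a gripper value outside its range is refused whole. The fingers move at their own pace and stop on an object; "newtons" is the grip in N (left out, the last holds). Time passes only in rows, so rows that do not move let the fingers close. It gives the time, the measured TCP pose, the force, the opening and the grip force at its end, in the units of the state.
- env.get_obs(): the state, without advancing time (a new reading comes with each control period).
- env.read_camera(name): name is "scene" or "top"; returns (picture, depth): 480x640x3 uint8, blue, green, red; 480x640 float32, m along the optical axis (not along the pixel's ray), 0 where there is no reading.
- env.get_calibration(name): a dict with "fx", "fy", "cx", "cy" (pixels), "k1" (the pictures are not rectified: a ray, as slopes to the right and down, at radius r is drawn at 1 + k1 r^2 times it, then the intrinsics apply), "T" (4x4, takes a point from camera to world coordinates). Camera axes: x right, y down, z forward; pixel columns grow to the right and rows downward; lengths in m; the calibration is good to about 2 mm. A picture is of the moment at which its call begins. get_calibration takes no time and is no camera call.
- env.sign_off(): hands the job in; it is judged then, once.
The state is a dict: "time_s": time; "qpos": joint angles; "joint_velocities": joint speeds; "effort": joint torques, N m; "tool_pos": TCP position; "tool_rot": TCP orientation; "force": force on the tool from outside, world axes, zero at the start; "wrist_torque": the same for the moment, N m; "grip_width": finger opening in m; "grasp_force": force on a finger pad.
Only numpy, scipy, OpenCV 4.12 (cv2) and the standard library are available. Lean on these libraries where they do the work, as an engineer would, in place of code of your own. Each camera call takes 0.05 s, during which the arm holds its last target. There are 200 camera calls.

TASK

Unlock the stall's cash till: on its keypad press the green, then the yellow, then the blue button fully down, one at a time, and never the red one. Then take the orange-headed key from its wooden stand, push it fully home into the lock on the till, working it past the sticky pins, turn it a quarter turn clockwise as seen from above, and finish still gripping the key and holding it turned, since the lock springs back if let go. Leave the card reader, the syrup bottle and the jam jar where they are.

Things in the scene. Friction and masses are not known exactly. Their poses are not given: they have to be found in the camera images.
- till: Green steel cash till, fixed, 200 (x) x 280 (y) x 90 mm high; origin at the centre of its underside, on the table; turned up to 0.3 rad. On its flat top, in its frame: four buttons at x = -36 and 26 mm, y = 30 and 92 mm (which colour is in which place varies), and the lock at (0, -80 mm).
- green_top (a point): Middle of the top face of the green button, when up (it moves down with the button). Each button is an upright cap 28 mm across in a black round housing 44 mm across; cap top 22 mm above the till top and 10 mm above its housing when up.
- yellow_top (a point): Middle of the top face of the yellow button, built like the green one.
- blue_top (a point): Middle of the top face of the blue button, built like the green one.
- red_top (a point): Middle of the top face of the red button, built like the green one: must not be pressed.
- green (a joint): Travel of the green button in m: 0 up, 0.006 fully down; starts to move at about 1.2 N, fully down at 4 N, springs back up.
- yellow (a joint): Travel of the yellow button, same as green.
- blue (a joint): Travel of the blue button, same as green.
- red (a joint): Travel of the red button, same as green.
- lock_mouth (a point): Centre of the keyway's mouth in the lock's face plate, a fixed aluminium square of 44 mm, 6 mm thick, its top 12 mm above the till top. z up; x along the keyway's long side (15.8 x 6.8 mm slot, chamfered), y across it. Turned up to 0.6 rad against the till. Two sticky pins, met when the key's tip is about 13 and 22 mm below the mouth, resist with 5 to 15 N.
- rotor (a joint): Turn in rad of the lock's rotor, hidden below the face plate: 0 at rest (its slot in line with the keyway), growing clockwise seen from above, stop at 1.62. A spring pulls it back to 0: 0.02 N m at rest, 0.1 at a quarter turn, plus 0.015 friction. The key has about 0.1 rad of play in it. Turn only once the key is fully home: before that its bit catches on the face plate and the turn does not count.
- key_grip (a point): Centre of the key's orange head, a block 30 (x) x 12 (y) x 36 mm (z, up): pinch it across the 12 mm, from above. Underside of the head (shoulder) 18 mm below. Fully home, the shoulder rests on the lock's face plate, so this point is 18 mm above lock_mouth. Twisting to and fro by a few degrees while pushing helps the key past the pins.
- key: The same key, about 35 g; origin in the middle of the shoulder. Below it, in steel: a round neck 5 mm thick, 9.5 mm long, then a flat bit 14 (x) x 5 (y) mm, 22.5 mm long, its last 5 mm tapered to 9 x 1.6 mm; the tip is 32 mm below the shoulder. A half turn about z makes no difference.
- key_stand: Fixed wooden block 50 (x) x 70 (y) x 45 mm high, origin at the centre of its underside. At the start the key stands upright in a loose slot in the middle of its top, head up, shoulder resting on the block's top; lift it 35 mm to clear. It is to the left or to the right of the till.
- reader_mid (a point): Middle of the loose black card reader, 130 x 72 x 30 mm, lying on the table on the side of the till away from the key stand. Not to be moved.
- syrup_mid (a point): Middle (115 mm up) of the upright loose syrup bottle, 62 mm across, 230 mm tall. Not to be moved.
- jam_mid (a point): Middle (37 mm up) of the loose jam jar, 68 mm across, 75 mm tall. Not to be moved.

How it is judged (in metres and radians):
On the way, in this order (a step that is already met when the one before it is completed fails the run):
1. the green button is pressed down, alone (value of joint green above 0.0045 m and value of joint each of yellow, blue below 0.002 m), for 0.05 s.
2. the yellow button is pressed down, alone (value of joint yellow above 0.0045 m and value of joint each of green, blue below 0.002 m), for 0.05 s.
3. the blue button is pressed down, alone (value of joint blue above 0.0045 m and value of joint each of green, yellow below 0.002 m), for 0.05 s.
4. the key is fully home in the lock, not yet turned (z of key_grip in the frame of lock_mouth between 0.0145 and 0.0215 m and horizontal distance between key_grip and lock_mouth below 0.006 m and value of joint rotor below 0.4 rad), for 0.1 s.
5. the gripped key has turned the lock a quarter turn (z of key_grip in the frame of lock_mouth between 0.0145 and 0.0215 m and horizontal distance between key_grip and lock_mouth below 0.006 m and contact force between the fingers and key above 3 N and value of joint rotor above 1.31 rad), for 0.2 s.
At the end, for the whole second after the job is handed in: The key is fully home (shoulder within 3.5 mm of the lock's face plate, key within 6 mm of the keyway's axis), the rotor is held turned by at least 1.31 rad (75 degrees) of its quarter turn, the fingers still grip the key (over 3 N), and the green, yellow and blue buttons are up again (within 2 mm) (all of step 5 and value of joint each of green, yellow, blue below 0.002 m); the arm keeps its last pose, push and grip.
It fails at once if the red button is pressed (over 2 mm) (value of joint red above 0.002 m).
It fails at once if the card reader, syrup bottle or jam jar is moved by more than 25 mm (distance of any of reader_mid, syrup_mid, jam_mid from where it was at the start of the episode above 0.025 m).
It also fails if it takes over 72 s, if anything falls off the work surface, if the arm or the gripper's body presses on something with over 40 N, if the wrist force passes 120 N, or if a joint passes its speed limit or range.

## Working session

There is one attempt and no reset: what is moved stays moved. The work goes in short steps, Python scripts to look and compute and a tool call to move; the robot and the scene stay as the last step left them, time stands still between calls to the robot, and variables do not carry over. Pictures are saved under pics/ and viewed, at most 10 in all, crops included, and the job is handed in when it is done.

Besides the shell and the picture viewer there is one more tool, called after "Emit:" by a JSON object that holds its "name" and its "arguments", one argument or row to a line. drive_tool: Moves the arm, as the interface text tells. Its arguments: {"type":"object","properties":{"moves":{"type":"array"},"newtons":{"type":"number"}},"required":["moves"]}

```bash
mkdir -p pics; cat > h.py <<'E'
import numpy as np, cv2
from cell import env
def grab(n):
    im,d=env.read_camera(n); c=env.get_calibration(n); return im,d,c
def pix2world(c,uv,z=None,depth=None):
    K=np.array([[c['fx'],0,c['cx']],[0,c['fy'],c['cy']],[0,0,1.]])
    p=cv2.undistortPoints(np.array(uv,float).reshape(-1,1,2),K,np.array([c['k1'],0,0,0.])).reshape(-1,2)
    T=np.array(c['T']); r=np.c_[p,np.ones(len(p))]@T[:3,:3].T; o=T[:3,3]
    if depth is not None: return o+r*np.array(depth).reshape(-1,1)
    return o+r*((np.array(z)-o[2])/r[:,2])[:,None]
E
python3 - <<'E'
from h import *
for n in ('scene','top'):
    im,d,c=grab(n); cv2.imwrite(f'pics/{n}0.png',im); np.savez(f'{n}0.npz',im=im,d=d); print(n,c)
print(env.get_obs())
E
```

```text
scene {'fx': 541.2932640306299, 'fy': 541.2932640306299, 'cx': 318.92991998617987, 'cy': 236.16648249431, 'k1': -0.16179182588079674, 'T': array([[ 0.07289961,  0.62081942, -0.78055678,  1.3153506 ],
       [ 0.99733524, -0.04760815,  0.05528013, -0.05958978],
       [-0.00284189, -0.78250668, -0.6226357 ,  0.68932504],
       [ 0.        ,  0.        ,  0.        ,  1.        ]])}
top {'fx': 517.367316438181, 'fy': 517.367316438181, 'cx': 318.1876355532982, 'cy': 232.46390501803936, 'k1': 0.016054528914535453, 'T': array([[ 0.02813484, -0.9957932 ,  0.08720278,  0.50440606],
       [-0.99958506, -0.02856607, -0.00370097,  0.00951872],
       [ 0.00617645, -0.08706247, -0.99618371,  1.02993828],
       [ 0.        ,  0.        ,  0.        ,  1.        ]])}
{'time_s': 0.1, 'qpos': array([-62.96233293,  18.43598385,  -4.015123  ,  83.16778821,
         1.29586589,  78.53825523,  -3.2604745 ]), 'joint_velocities': array([ 0.01054715, -0.09308467,  0.14536541, -0.10601143, -0.01099984,
       -0.03711466, -0.00601079]), 'effort': array([-4.61149898e-05, -4.92574990e+01, -4.05790592e-01, -3.13394845e+01,
       -6.41699717e-02,  3.95003648e-02,  1.19883548e-04]), 'tool_pos': array([0.28713756, 0.58264848, 0.24355858]), 'tool_rot': array([-1.79903247e+02,  6.26743931e-03,  1.53771241e+02]), 'force': array([-0.80585204,  0.90033544, -0.14728599]), 'wrist_torque': array([-0.0534283 , -0.00368869, -0.00695684]), 'grasp_force': 0.0, 'grip_width': 0.08714435753082762}
```

View pics/scene0.png

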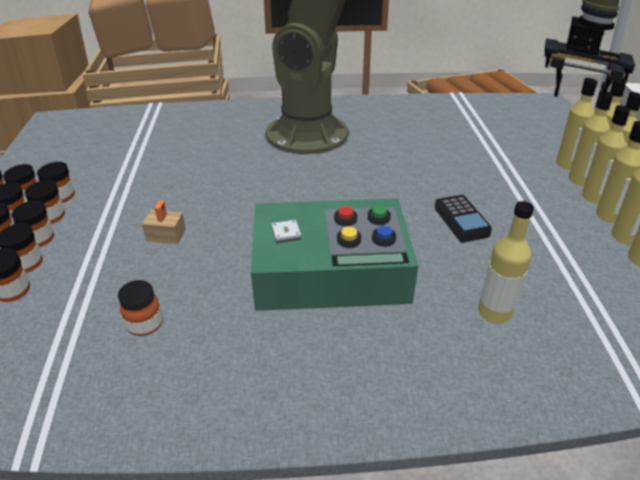

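View pics/top0.png

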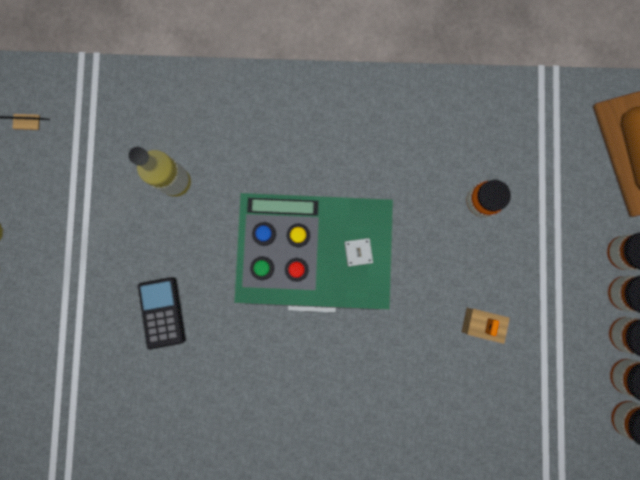

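The scene shows the till in the middle: blue (264,233), yellow (298,235), green (262,268) and red (297,269) in the top picture, with the lock plate at (359,252). The key stand is at (487,326), the jam jar at (490,197), and the reader and bottle are on the left.

```bash
cat > m.py <<'E'
from h import *
rng={'green':((50,120,60),(75,255,255)),'yellow':((22,150,120),(34,255,255)),'blue':((105,150,80),(125,255,255)),'red':((0,170,100),(5,255,255))}
def blob(m,roi):
    u0,v0,u1,v1=roi; mm=np.zeros_like(m); mm[v0:v1,u0:u1]=m[v0:v1,u0:u1]
    n,l,s,ce=cv2.connectedComponentsWithStats(mm)
    if n<2: return None
    i=1+s[1:,4].argmax(); return ce[i],s[i],(l==i).astype(np.uint8)
if __name__=='__main__':
  for n,roi,lr,kr,sr in (('top',(245,215,320,290),(335,230,385,275),(455,300,520,350),(455,300,520,350)),('scene',(325,200,410,250),(265,210,310,250),(140,195,190,225),(130,195,200,250))):
    z=np.load(n+'0.npz'); im=z['im'];d=z['d']; c=env.get_calibration(n); h=cv2.cvtColor(im,cv2.COLOR_BGR2HSV)
    print(n)
    for k,(a,b) in rng.items():
        r=blob(cv2.inRange(h,a,b),roi)
        if r: print(k,r[0].round(1),r[1],pix2world(c,[r[0]],z=.112).round(4))
    a=blob(cv2.inRange(h,(0,0,150),(179,60,255)),lr)
    cnt=cv2.findContours(a[2],0,1)[0][0]; q=cv2.minAreaRect(cnt); bx=pix2world(c,cv2.boxPoints(q),z=.102)
    print('plate',q,a[1][4],bx.mean(0).round(4),np.degrees(np.arctan2(*(bx[1]-bx[0])[[1,0]])),np.linalg.norm(np.diff(bx,axis=0),axis=1))
    a=blob(cv2.inRange(h,(4,200,150),(13,255,255)),kr)
    if a:
        q=cv2.minAreaRect(cv2.findContours(a[2],0,1)[0][0]); bx=pix2world(c,cv2.boxPoints(q),z=.081)
        print('key',q,a[1],bx.round(4),pix2world(c,[a[0]],z=.063))
    u0,v0,u1,v1=lr; g=cv2.resize(im[v0:v1,u0:u1],None,fx=8,fy=8,interpolation=cv2.INTER_CUBIC)
    u0,v0,u1,v1=sr; g2=cv2.resize(im[v0:v1,u0:u1],None,fx=6,fy=6,interpolation=cv2.INTER_CUBIC)
    H=max(len(g),len(g2)); g,g2=[cv2.copyMakeBorder(x,0,H-len(x),0,0,0) for x in (g,g2)]
    cv2.imwrite(f'pics/{n}crop.png',cv2.resize(np.hstack([g,g2]),None,fx=.98,fy=.98))
    ok=(h[...,1]>150)&(h[...,0]>60)&(h[...,0]<85); print('dvalid',(d>0).mean())
    if n=='top':
        m=cv2.inRange(h,(60,100,30),(90,255,255)); m[:190]=0;m[312:]=0
        m=cv2.morphologyEx(m,3,np.ones((45,45))); r=blob(m,(225,185,400,320)); q=cv2.minAreaRect(cv2.findContours(r[2],0,1)[0][0]); bx=pix2world(c,cv2.boxPoints(q),z=.09); print('till',bx.round(4),bx.mean(0))
E
python3 m.py
```

```text
top
green [261.1 267.6] [253 260  17  16 215] [[0.5194 0.1053 0.112 ]]
yellow [297.6 234.4] [290 227  16  16 203] [[0.5803 0.0427 0.112 ]]
blue [262.9 232.8] [255 225  17  16 213] [[0.5814 0.1044 0.112 ]]
red [296.2 269.2] [289 262  16  16 192] [[0.5183 0.0432 0.112 ]]
plate ((358.5769348144531, 251.61538696289062), (24.43484115600586, 24.310808181762695), 82.87498474121094) 538 [ 0.5533 -0.0674  0.102 ] -81.22473436908626 [0.04378735 0.04386779 0.04360719]
dvalid 0.9960709635416667
till [[ 0.4571  0.1524  0.09  ]
 [ 0.6549  0.1521  0.09  ]
 [ 0.6506 -0.1291  0.09  ]
 [ 0.4528 -0.1235  0.09  ]] [0.55382634 0.01296999 0.09      ]
scene
green [378.9 210.6] [372 205  15  12 128] [[0.5251 0.1063 0.112 ]]
yellow [348.9 233. ] [341 227  16  13 146] [[0.5868 0.0439 0.112 ]]
blue [384.  231.8] [377 226  16  13 150] [[0.5881 0.1051 0.112 ]]
red [345.5 211.2] [339 208  14   8  83] [[0.5226 0.0451 0.112 ]]
plate ((285.6600341796875, 228.6199951171875), (16.970563888549805, 27.718585968017578), 81.8698959350586) 431 [ 0.5526 -0.0647  0.102 ] 99.09791426613948 [0.05055903 0.04956437 0.04854027]
dvalid 0.9959505208333334
```

View pics/topcrop.png

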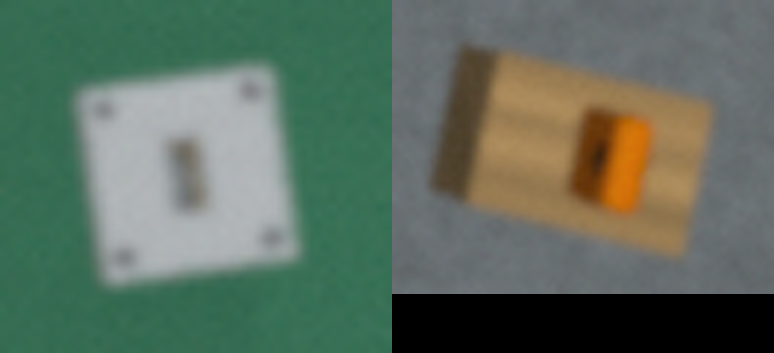

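```bash
python3 - <<'E'
from m import *
for n,kr in (('top',(470,310,515,345)),('scene',(145,195,180,225))):
    z=np.load(n+'0.npz'); im=z['im'];d=z['d']; c=env.get_calibration(n); h=cv2.cvtColor(im,cv2.COLOR_BGR2HSV)
    for lo in (100,200):
        a=blob(cv2.inRange(h,(2,190,lo),(16,255,255)),kr)
        if a is None: continue
        q=cv2.minAreaRect(cv2.findContours(a[2],0,1)[0][0]); bx=pix2world(c,cv2.boxPoints(q),z=.081)
        print(n,lo,'key',q,a[1],bx.round(4).tolist(),bx.mean(0))
        vs,us=np.nonzero(a[2]); P=pix2world(c,np.c_[us,vs],depth=d[vs,us]); t=P[P[:,2]>P[:,2].max()-.006]
        print(' depth top',len(t),t.mean(0),(t.max(0)+t.min(0))/2,P[:,2].max())
        if len(t)>5: w,V=np.linalg.eigh(np.cov(t[:,:2].T)); print(' yaw',np.degrees(np.arctan2(V[1,1],V[0,1]))%180)
    if n=='top':
        m=cv2.inRange(h,(5,60,110),(22,255,255)); a=blob(m,(455,300,520,350)); q=cv2.minAreaRect(cv2.findContours(a[2],0,1)[0][0]); bx=pix2world(c,cv2.boxPoints(q),z=.045); print('stand',q,bx.round(4).tolist(),np.degrees(np.arctan2(*(bx[1]-bx[0])[[1,0]])))
        # keyway slot
        g=h[240:264,347:371]; print(h[243:262,352:366,1])
        m=np.zeros(h.shape[:2],np.uint8); gr=im[...,2].astype(int)
        m[244:260,352:366]=(im.max(2)[244:260,352:366]<150); a=blob(m,(352,244,366,260)); 
        if a:
            cc=a[0]; q=cv2.fitEllipse(np.argwhere(a[2])[:,::-1].astype(np.float32)) if a[1][4]>5 else None; print('slot',cc,q,a[1],pix2world(c,[cc],z=.102))
E
```

```text
top 100 key ((491.9352722167969, 327.04119873046875), (10.954989433288574, 15.510529518127441), 12.52880859375) [486 319  13  17 146] [[0.4128, -0.3008, 0.081], [0.4401, -0.3069, 0.081], [0.4364, -0.3263, 0.081], [0.4091, -0.3201, 0.081]] [ 0.42458038 -0.3135166   0.081     ]
 depth top 1 [0.50440606 0.00951872 1.02993828] [0.50440606 0.00951872 1.02993828] 1.029938279866033
top 200 key ((494.6177062988281, 327.5294189453125), (3.395498752593994, 13.339459419250488), 14.03624439239502) [492 321   6  14  47] [[0.4128, -0.3124, 0.081], [0.4362, -0.3184, 0.081], [0.4349, -0.3243, 0.081], [0.4115, -0.3184, 0.081]] [ 0.42384444 -0.31836631  0.081     ]
 depth top 41 [ 0.42335639 -0.31795793  0.08263797] [ 0.42414178 -0.31778278  0.08309424] 0.0857764975082077
 yaw 167.05456406592964
stand ((488.0588073730469, 325.76470947265625), (38.80569839477539, 26.678916931152344), 14.03624439239502) [[0.4072, -0.2771, 0.045], [0.4557, -0.2892, 0.045], [0.4402, -0.36, 0.045], [0.3919, -0.3476, 0.045]] -14.016431727532025
[[11 10 10 10  8 11 11 11 11 11 12 11 10 10]
 [12 10 11 10 11 10  8  7 10  8 11 
[... 271 characters left out ...]
1 11 10]
 [12 10 11 13  8 13  6 21  9  6 10 11 11 10]
 [11 11 11 10 13 11  4 14 11  5 14  8 11 11]
 [11  8 10 11 12 11  6 12 17  6 10 12 12 10]
 [10 10 10 11 12 13 13 15 22  5  7 11  8 10]
 [10  7 11 10 11 14  8  9 19  7  7  8 10  8]
 [10 11 10 11 13 12  9  4 14  5  9 10 11 10]
 [ 8 10 11 11 10 11  9  8  8  9  7 10  8 11]
 [10  9  7 11 10 10 11 11 13 11 11  8 11 10]
 [ 8 11 11  8 11  8 10 10  8 11 11  8 11 10]
 [10 10 10 10 10 11 10  8  8 10 10 11 10 11]
 [ 9  9  8 11 11 11  8 10 11 12 10 10 10 11]]
slot [358.2972973  251.75675676] ((358.2455139160156, 251.69007873535156), (3.955679178237915, 8.334007263183594), 169.5175018310547) [356 248   5   9  37] [[ 0.55294599 -0.06688544  0.102     ]]
```

Emit:
{"name": "drive_tool", "arguments": {
  "moves": [
    [[0, 0, 0], [0, 0, 0.11], 1],
    [[0, 0, 0], [0, 0, 0.11], 1]
  ],
  "newtons": 20
}}

```text
time_s: 0.27
tool_pos: [0.2872, 0.5827, 0.2438]
tool_rot: [-179.9, 0.0, 140.9]
force: [0.5, 0.6, -1.1]
grip_width: 0.0801
grasp_force: 0.0
```

Emit:
{"name": "drive_tool", "arguments": {
  "moves": [
    [[0, 0, 0], [0, 0, 0.111], 1],
    [[0, 0, 0], [0, 0, 0.111], 1],
    [[0, 0, 0], [0, 0, 0.111], 1],
    [[0, 0, 0], [0, 0, 0.111], 1],
    [[0, 0, 0], [0, 0, 0.111], 1],
    [[0, 0, 0], [0, 0, 0.111], 1],
    [[0, 0, 0], [0, 0, 0.111], 1],
    [[0, 0, 0], [0, 0, 0.111], 1],
    [[0, 0, 0], [0, 0, 0], 1]
  ]
}}

```text
time_s: 1.02
tool_pos: [0.2872, 0.5828, 0.244]
tool_rot: [-180.0, 0.1, 90.1]
force: [0.4, 0.3, -0.4]
grip_width: 0.0216
grasp_force: 0.0
```

Emit:
{"name": "drive_tool", "arguments": {
  "moves": [
    [[-32, 16, 0], [0, 0, 0], 1],
    [[-32, 16, 0], [0, 0, 0], 1],
    [[-32, 16, 0], [0, 0, 0], 1],
    [[-32, 16, 0], [0, 0, 0], 1],
    [[-32, 16, 0], [0, 0, 0], 1],
    [[-32, 16, 0], [0, 0, 0], 1],
    [[-32, 16, 0], [0, 0, 0], 1],
    [[-32, 16, 0], [0, 0, 0], 1],
    [[-32, 16, 0], [0, 0, 0], 1],
    [[-32, 16, 0], [0, 0, 0], 1],
    [[-32, 16, 0], [0, 0, 0], 1],
    [[-32, 16, 0], [0, 0, 0], 1]
  ]
}}

```text
time_s: 2.02
tool_pos: [0.4816, 0.1983, 0.2446]
tool_rot: [180.0, -0.0, 90.5]
force: [0.9, 0.8, 0.1]
grip_width: 0.0001
grasp_force: 0.0
```

Emit:
{"name": "drive_tool", "arguments": {
  "moves": [
    [[-31, 13, 0], [0, 0, 0], 1],
    [[-31, 13, 0], [0, 0, 0], 1],
    [[-31, 13, 0], [0, 0, 0], 1],
    [[0, 0, 30], [0, 0, 0], 1],
    [[0, 0, 30], [0, 0, 0], 1],
    [[0, 0, 30], [0, 0, 0], 1],
    [[0, 0, 8], [0, 0, 0], 1],
    [[0, 0, 0], [0, 0, 0], 1],
    [[0, 0, 0], [0, 0, 0], 1]
  ]
}}

```text
time_s: 2.77
tool_pos: [0.521, 0.1074, 0.1473]
tool_rot: [180.0, 0.0, 90.4]
force: [0.6, -0.7, 0.6]
grip_width: 0.0006
grasp_force: 0.0
```

Emit:
{"name": "drive_tool", "arguments": {
  "moves": [
    [[-2, 0, 5], [0, 0, 0], 1],
    [[0, 0, 4], [0, 0, 0], 1],
    [[0, 0, 4], [0, 0, 0], 1],
    [[0, 0, 3], [0, 0, 0], 1],
    [[0, 0, 2], [0, 0, 0], 1],
    [[0, 0, 0], [0, 0, 0], 1],
    [[0, 0, 0], [0, 0, 0], 1]
  ]
}}

```text
time_s: 3.35
tool_pos: [0.5215, 0.1054, 0.1292]
tool_rot: [179.9, -0.0, 90.3]
force: [0.8, -0.2, 4.0]
grip_width: 0.0005
grasp_force: 1.7
```

Emit:
{"name": "drive_tool", "arguments": {
  "moves": [
    [[0, 0, 1], [0, 0, 0], 1],
    [[0, 0, 1], [0, 0, 0], 1],
    [[0, 0, 0], [0, 0, 0], 1],
    [[0, 0, 0], [0, 0, 0], 1]
  ]
}}

```text
time_s: 3.68
tool_pos: [0.5215, 0.1054, 0.1283]
tool_rot: [179.9, -0.1, 90.3]
force: [-1.4, 0.1, 11.5]
grip_width: 0.0005
grasp_force: 5.6
```

Emit:
{"name": "drive_tool", "arguments": {
  "moves": [
    [[0, 0, -15], [0, 0, 0], 1],
    [[0, 0, -20], [0, 0, 0], 1],
    [[-31, 30, 0], [0, 0, 0], 1],
    [[-31, 30, 0], [0, 0, 0], 1],
    [[0, 0, 0], [0, 0, 0], 1],
    [[0, 0, 14], [0, 0, 0], 1],
    [[0, 0, 0], [0, 0, 0], 1],
    [[0, 0, 0], [0, 0, 0], 1]
  ]
}}

```text
time_s: 4.35
tool_pos: [0.5775, 0.0458, 0.1461]
tool_rot: [-179.8, 0.0, 90.3]
force: [0.1, 1.4, -0.4]
grip_width: 0.0001
grasp_force: 0.0
```

Emit:
{"name": "drive_tool", "arguments": {
  "moves": [
    [[-2, 3, 5], [0, 0, 0], 1],
    [[0, 0, 5], [0, 0, 0], 1],
    [[0, 0, 4], [0, 0, 0], 1],
    [[0, 0, 3], [0, 0, 0], 1],
    [[0, 0, 2], [0, 0, 0], 1],
    [[0, 0, 1], [0, 0, 0], 1],
    [[0, 0, 0], [0, 0, 0], 1],
    [[0, 0, 0], [0, 0, 0], 1]
  ]
}}

```text
time_s: 5.02
tool_pos: [0.5821, 0.0439, 0.1285]
tool_rot: [180.0, -0.0, 90.3]
force: [-1.5, -0.2, 6.0]
grip_width: 0.0007
grasp_force: 2.7
```

Emit:
{"name": "drive_tool", "arguments": {
  "moves": [
    [[0, 0, 1.5], [0, 0, 0], 1],
    [[0, 0, 0], [0, 0, 0], 1],
    [[0, 0, 0], [0, 0, 0], 1]
  ]
}}

```text
time_s: 5.27
tool_pos: [0.5821, 0.0438, 0.1283]
tool_rot: [180.0, -0.1, 90.3]
force: [-4.2, 0.5, 13.4]
grip_width: 0.0006
grasp_force: 6.5
```

Emit:
{"name": "drive_tool", "arguments": {
  "moves": [
    [[0, 0, -15], [0, 0, 0], 1],
    [[0, 0, -20], [0, 0, 0], 1],
    [[31, 1, 0], [0, 0, 0], 1],
    [[31, 1, 0], [0, 0, 0], 1],
    [[0, 0, 0], [0, 0, 0], 1],
    [[0, 0, 14], [0, 0, 0], 1],
    [[0, 0, 0], [0, 0, 0], 1],
    [[0, 0, 0], [0, 0, 0], 1]
  ]
}}

```text
time_s: 5.93
tool_pos: [0.5828, 0.1054, 0.1462]
tool_rot: [-179.9, 0.0, 90.3]
force: [-1.0, -0.9, 0.0]
grip_width: 0.0011
grasp_force: 0.0
```

Emit:
{"name": "drive_tool", "arguments": {
  "moves": [
    [[0, 0, 5], [0, 0, 0], 1],
    [[0, 0, 5], [0, 0, 0], 1],
    [[0, 0, 4], [0, 0, 0], 1],
    [[0, 0, 3], [0, 0, 0], 1],
    [[0, 0, 2], [0, 0, 0], 1],
    [[0, 0, 1.5], [0, 0, 0], 1],
    [[0, 0, 0], [0, 0, 0], 1],
    [[0, 0, 0], [0, 0, 0], 1],
    [[0, 0, 0], [0, 0, 0], 1]
  ]
}}

```text
time_s: 6.68
tool_pos: [0.5839, 0.1053, 0.1283]
tool_rot: [180.0, -0.0, 90.3]
force: [-3.0, -1.3, 11.2]
grip_width: 0.0005
grasp_force: 5.2
```

Emit:
{"name": "drive_tool", "arguments": {
  "moves": [
    [[0, 0, -30], [0, 0, 0], 1],
    [[0, 0, -32], [0, 0, 0], 1],
    [[0, 0, -32], [0, 0, 0], 1],
    [[0, 0, -30], [0, 0, 0], 1],
    [[-35, -13, 0], [0, 0, 0], 0.5],
    [[-35, -13, 0], [0, 0, 0], 0.5],
    [[-35, -13, 0], [0, 0, 0], 0.5],
    [[-35, -13, 0], [0, 0, 0], 0.5],
    [[-35, -13, 0], [0, 0, 0], 0.5],
    [[-35, -13, 0], [0, 0, 0], 0.5],
    [[-35, -13, 0], [0, 0, 0], 0.5],
    [[-35, -13, 0], [0, 0, 0], 0.5]
  ]
}}

```text
time_s: 7.68
tool_pos: [0.4801, -0.1764, 0.2506]
tool_rot: [180.0, -0.0, 90.3]
force: [0.7, -0.6, -0.6]
grip_width: 0.0414
grasp_force: 0.0
```

Emit:
{"name": "drive_tool", "arguments": {
  "moves": [
    [[0, 0, 0], [0, 0, -0.111], 0.5],
    [[0, 0, 0], [0, 0, -0.111], 0.5],
    [[0, 0, 0], [0, 0, -0.111], 0.5],
    [[0, 0, 0], [0, 0, -0.111], 0.5],
    [[0, 0, 0], [0, 0, -0.111], 0.5],
    [[0, 0, 0], [0, 0, -0.111], 0.5],
    [[0, 0, 0], [0, 0, -0.111], 0.5],
    [[0, 0, 0], [0, 0, -0.111], 0.5],
    [[0, 0, 0], [0, 0, -0.111], 0.5],
    [[0, 0, 0], [0, 0, -0.111], 0.5],
    [[0, 0, 0], [0, 0, -0.111], 0.5],
    [[0, 0, 0], [0, 0, -0.111], 0.5]
  ]
}}

```text
time_s: 8.68
tool_pos: [0.4809, -0.1748, 0.2504]
tool_rot: [180.0, -0.0, 166.9]
force: [-0.0, -0.2, 0.1]
grip_width: 0.0434
grasp_force: 0.0
```

```bash
cat > rel.py <<'E'
import sys; from h import *; from scipy.spatial.transform import Rotation as R
o=env.get_obs(); t=np.array([float(a) for a in sys.argv[1:4]]); Rm=R.from_euler('xyz',o['tool_rot'],degrees=True)
print(o['tool_pos'],o['tool_rot'],o['qpos'].round(0)); print('tool mm',(Rm.inv().apply(t-o['tool_pos'])*1000).round(1))
E
python3 rel.py .424 -.318 .072
```

```text
[ 0.48090814 -0.17480337  0.25036659] [ 1.79979060e+02 -9.77438316e-03  1.66909571e+02] [-22.   0.  40. 103.  -0.  76.  95.]
tool mm [  23.  -152.4  178.3]
```

Emit:
{"name": "drive_tool", "arguments": {
  "moves": [
    [[4.6, -30.5, 0], [0, 0, 0], 0.35],
    [[4.6, -30.5, 0], [0, 0, 0], 0.35],
    [[4.6, -30.5, 0], [0, 0, 0], 0.35],
    [[4.6, -30.5, 0], [0, 0, 0], 0.35],
    [[4.6, -30.5, 0], [0, 0, 0], 0.35],
    [[0, 0, 36], [0, 0, 0], 0.35],
    [[0, 0, 36], [0, 0, 0], 0.35],
    [[0, 0, 36], [0, 0, 0], 0.35],
    [[0, 0, 0], [0, 0, 0], 0.35],
    [[0, 0, 0], [0, 0, 0], 0.35],
    [[0, 0, 0], [0, 0, 0], 0.35]
  ]
}}

```text
time_s: 9.6
tool_pos: [0.4243, -0.3186, 0.1443]
tool_rot: [-180.0, 0.1, 166.6]
force: [0.0, -0.8, 1.0]
grip_width: 0.0567
grasp_force: 0.0
```

```bash
python3 rel.py .424 -.318 .072; python3 - <<'E'
from h import *
im,d,c=grab('scene'); cv2.imwrite('pics/s1.png',cv2.resize(im[120:260,90:270],None,fx=4,fy=4,interpolation=2))
E
```

```text
[ 0.42425479 -0.31858931  0.14429636] [-1.79957501e+02  1.16390177e-01  1.66607693e+02] [-10.  10.  49. 109.  -9.  64. 118.]
tool mm [ 0.5  0.6 72.3]
```

View pics/s1.png

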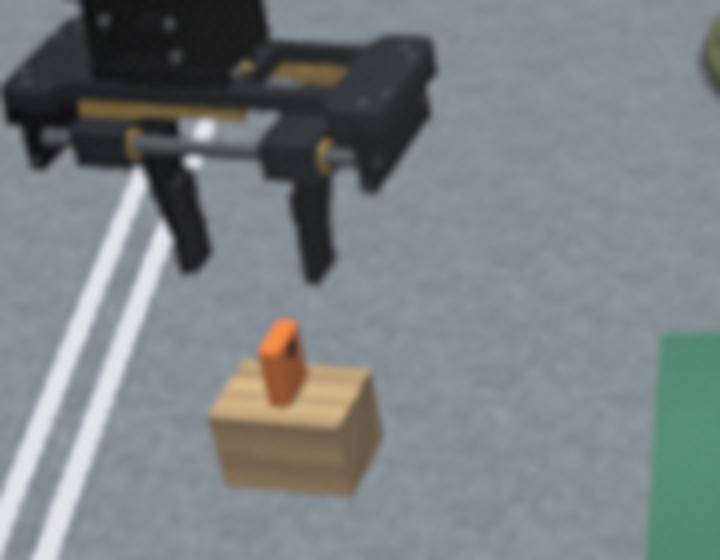

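The key head sits upright at (283,360) in the crop, midway between the fingers. I'll descend onto it.

Emit:
{"name": "drive_tool", "arguments": {
  "moves": [
    [[0, 0, 20], [0, 0, 0], 0.35],
    [[0, 0, 20], [0, 0, 0], 0.35],
    [[0, 0, 20], [0, 0, 0], 0.35],
    [[0, 0, 12], [0, 0, 0], 0.35],
    [[0, 0, 0], [0, 0, 0], 0.35],
    [[0, 0, 0], [0, 0, 0], 0.35]
  ]
}}

```text
time_s: 10.15
tool_pos: [0.4241, -0.3183, 0.0716]
tool_rot: [-180.0, 0.1, 166.6]
force: [0.7, -0.6, 0.2]
grip_width: 0.0565
grasp_force: 0.0
```

Emit:
{"name": "drive_tool", "arguments": {
  "moves": [
    [[0, 0, 0], [0, 0, 0], 0.8],
    [[0, 0, 0], [0, 0, 0], 0.8],
    [[0, 0, 0], [0, 0, 0], 1],
    [[0, 0, 0], [0, 0, 0], 1],
    [[0, 0, 0], [0, 0, 0], 1],
    [[0, 0, 0], [0, 0, 0], 1],
    [[0, 0, 0], [0, 0, 0], 1],
    [[0, 0, 0], [0, 0, 0], 1],
    [[0, 0, 0], [0, 0, 0], 1]
  ],
  "newtons": 40
}}

```text
time_s: 10.9
tool_pos: [0.4234, -0.3178, 0.0705]
tool_rot: [180.0, -0.0, 166.6]
force: [-0.4, 0.4, 1.9]
grip_width: 0.0117
grasp_force: 40.0
```

Emit:
{"name": "drive_tool", "arguments": {
  "moves": [
    [[0, 0, -8], [0, 0, 0], 1],
    [[0, 0, -12], [0, 0, 0], 1],
    [[0, 0, -18], [0, 0, 0], 1],
    [[0, 0, -30], [0, 0, 0], 1],
    [[0, 0, -30], [0, 0, 0], 1],
    [[0, 0, -30], [0, 0, 0], 1],
    [[0, 0, 0], [0, 0, 0], 1],
    [[0, 0, 0], [0, 0, 0], 1]
  ]
}}

```text
time_s: 11.57
tool_pos: [0.4245, -0.3188, 0.2013]
tool_rot: [-180.0, 0.3, 166.6]
force: [0.2, 0.3, -1.1]
grip_width: 0.0116
grasp_force: 40.0
```

```bash
python3 rel.py .5535 -.067 .19
```

```text
[ 0.42449998 -0.31881758  0.20130644] [-179.99940404    0.30336066  166.59586541] [-12.   6.  50. 105.  -5.  71. 116.]
tool mm [-67.  274.9  11.7]
```

Emit:
{"name": "drive_tool", "arguments": {
  "moves": [
    [[-7.4, 30.5, 0], [0, 0, 0], 1],
    [[-7.4, 30.5, 0], [0, 0, 0], 1],
    [[-7.4, 30.5, 0], [0, 0, 0], 1],
    [[-7.4, 30.5, 0], [0, 0, 0], 1],
    [[-7.4, 30.5, 0], [0, 0, 0], 1],
    [[-7.4, 30.5, 0], [0, 0, 0], 1],
    [[-7.4, 30.5, 0], [0, 0, 0], 1],
    [[-7.4, 30.5, 0], [0, 0, 0], 1],
    [[-7.4, 30.5, 0], [0, 0, 0], 1],
    [[0, 0, 0], [0, 0, 0], 1],
    [[0, 0, 0], [0, 0, 0], 1]
  ]
}}

```text
time_s: 12.48
tool_pos: [0.5515, -0.064, 0.1973]
tool_rot: [-179.9, -0.1, 166.9]
force: [-0.4, -0.3, -0.5]
grip_width: 0.012
grasp_force: 40.0
```

Emit:
{"name": "drive_tool", "arguments": {
  "moves": [
    [[0, 0, 0], [0, 0, -0.098], 1],
    [[0, 0, 0], [0, 0, -0.098], 1],
    [[0, 0, 0], [0, 0, -0.098], 1],
    [[0, 0, 0], [0, 0, -0.098], 1],
    [[0, 0, 0], [0, 0, 0], 1],
    [[0, 0, 0], [0, 0, 0], 1]
  ]
}}

```text
time_s: 12.98
tool_pos: [0.5509, -0.0678, 0.1982]
tool_rot: [-180.0, -0.1, -171.2]
force: [-0.2, 0.6, -0.7]
grip_width: 0.0117
grasp_force: 40.0
```

```bash
python3 rel.py .5535 -.067 .19;  python3 - <<'E'
from h import *
im,d,c=grab('scene'); np.savez('s2.npz',im=im,d=d); cv2.imwrite('pics/s2.png',cv2.resize(im[130:260,220:350],None,fx=4.6,fy=4.6,interpolation=2))
E
```

```text
[ 0.550941   -0.0677608   0.19823458] [-1.79992621e+02 -5.28262396e-02 -1.71218294e+02] [-28.   9.  36. 102.  -6.  71. 108.]
tool mm [-2.7  0.4  8.2]
```

View pics/s2.png

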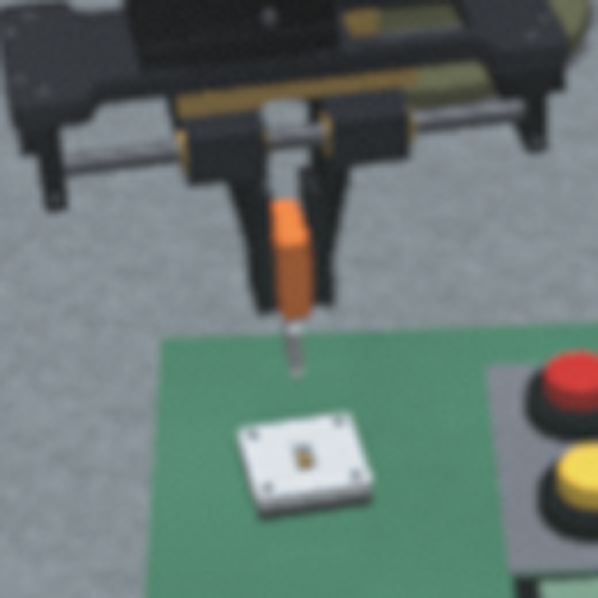

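The key hangs upright with its tip at (296,375), about 38 mm above the keyway at (304,457).

```bash
python3 - <<'E'
from h import *
c=env.get_calibration('scene'); s=np.load('s2.npz'); im=s['im']
P=lambda p:[220+p[0]/4.6-.4,130+p[1]/4.6-.4]
m=pix2world(c,[P((304,457))],z=.102)[0]; t=pix2world(c,[P((296,376))],z=.1405)[0]; h=pix2world(c,[P((294,316))],z=.1725)[0]
print(m,t,h,t-m)
# head orange: centroid of the front face +x and of top
hsv=cv2.cvtColor(im,cv2.COLOR_BGR2HSV); k=cv2.inRange(hsv,(2,150,80),(16,255,255)); k[:170]=0;k[205:]=0;k[:,:270]=0;k[:,300:]=0
v,u=np.nonzero(k); W=pix2world(c,np.c_[u,v],depth=s['d'][v,u]); 
q=W[(W[:,2]>.175)&(W[:,2]<.2)]; print(len(q),np.median(q,0),np.percentile(q,[5,95],axis=0))
im,d,ct=grab('top'); np.savez('t2.npz',im=im,d=d)
sx,sy=pix2world(c,[P((304,457))],z=.102)[0][:2]
E
```

```text
[ 0.55403848 -0.06474703  0.102     ] [ 0.55387977 -0.06619072  0.1405    ] [ 0.56068877 -0.06572401  0.1725    ] [-0.00015871 -0.0014437   0.0385    ]
66 [ 0.56463194 -0.06472447  0.1884041 ] [[ 0.56231783 -0.06930141  0.17807314]
 [ 0.56618524 -0.0608156   0.19857667]]
```

Emit:
{"name": "drive_tool", "arguments": {
  "moves": [
    [[-2.7, 0.7, 0], [0, 0, 0], 1],
    [[0, 0, 11], [0, 0, 0], 1],
    [[0, 0, 11], [0, 0, 0], 1],
    [[0, 0, 11], [0, 0, 0], 1],
    [[0, 0, 0], [0, 0, 0], 1],
    [[0, 0, 0], [0, 0, 0], 1],
    [[0, 0, 0], [0, 0, 0], 1]
  ]
}}

```text
time_s: 13.67
tool_pos: [0.5543, -0.0652, 0.1654]
tool_rot: [-180.0, -0.0, -170.9]
force: [0.7, -0.1, 0.8]
grip_width: 0.0121
grasp_force: 40.0
```

```bash
python3 rel.py .5535 -.0667 .16;  python3 - <<'E'
from h import *
im,d,c=grab('scene'); np.savez('s3.npz',im=im,d=d); cv2.imwrite('pics/s3.png',cv2.resize(im[190:250,255:315],None,fx=10,fy=10,interpolation=2))
E
```

```text
[ 0.55425189 -0.06524086  0.16535581] [-1.79991543e+02 -2.26543578e-02 -1.70947297e+02] [-27.  11.  35. 103.  -7.  67. 109.]
tool mm [ 1.  -1.3  5.4]
```

View pics/s3.png

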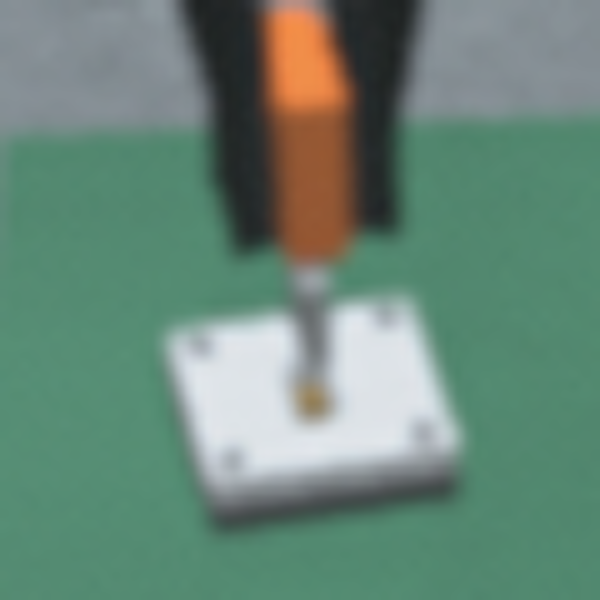

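The bit comes down at column 313, in line with the slot at (312,395). I'll descend gently and feel for it.

Emit:
{"name": "drive_tool", "arguments": {
  "moves": [
    [[0, 0, 2], [0, 0, 0], 1],
    [[0, 0, 2], [0, 0, 0], 1],
    [[0, 0, 2], [0, 0, 0], 1],
    [[0, 0, 2], [0, 0, 0], 1],
    [[0, 0, 0], [0, 0, 0], 1],
    [[0, 0, 0], [0, 0, 0], 1]
  ]
}}

```text
time_s: 14.22
tool_pos: [0.5542, -0.0651, 0.1574]
tool_rot: [180.0, -0.0, -170.9]
force: [0.0, -0.0, -0.6]
grip_width: 0.0116
grasp_force: 40.0
```

Emit:
{"name": "drive_tool", "arguments": {
  "moves": [
    [[0, 0, 1.5], [0, 0, 0], 1],
    [[0, 0, 1.5], [0, 0, 0], 1],
    [[0, 0, 1.5], [0, 0, 0], 1],
    [[0, 0, 1.5], [0, 0, 0], 1],
    [[0, 0, 0], [0, 0, 0], 1],
    [[0, 0, 0], [0, 0, 0], 1]
  ]
}}

```text
time_s: 14.72
tool_pos: [0.5538, -0.0653, 0.151]
tool_rot: [180.0, -0.1, -170.9]
force: [-2.0, -0.6, -0.7]
grip_width: 0.0117
grasp_force: 40.0
```

Emit:
{"name": "drive_tool", "arguments": {
  "moves": [
    [[0.4, 0, 1.5], [0, 0, 0], 1],
    [[0, 0, 1.5], [0, 0, 0], 1],
    [[0, 0, 1.5], [0, 0, 0.05], 1],
    [[0, 0, 1.5], [0, 0, -0.1], 1],
    [[0, 0, 1.5], [0, 0, 0.1], 1],
    [[0, 0, 1], [0, 0, -0.1], 1],
    [[0, 0, 0], [0, 0, 0.1], 1],
    [[0, 0, 0], [0, 0, -0.05], 1]
  ],
  "newtons": 58
}}

```text
time_s: 15.38
tool_pos: [0.5536, -0.0658, 0.1428]
tool_rot: [-180.0, -0.0, -171.2]
force: [-2.0, -2.7, -0.6]
grip_width: 0.0113
grasp_force: 58.0
```

Emit:
{"name": "drive_tool", "arguments": {
  "moves": [
    [[0.2, -0.4, 1.5], [0, 0, 0], 1],
    [[0, 0, 1.5], [0, 0, 0.05], 1],
    [[0, 0, 1.5], [0, 0, -0.1], 1],
    [[0, 0, 1.5], [0, 0, 0.1], 1],
    [[0, 0, 1.5], [0, 0, -0.1], 1],
    [[0, 0, 1], [0, 0, 0.1], 1],
    [[0, 0, 1], [0, 0, -0.1], 1],
    [[0, 0, 0], [0, 0, 0.1], 1],
    [[0, 0, 0], [0, 0, -0.05], 1]
  ]
}}

```text
time_s: 16.13
tool_pos: [0.5538, -0.0663, 0.1346]
tool_rot: [-180.0, 0.0, -171.2]
force: [-4.3, -1.2, 7.9]
grip_width: 0.0115
grasp_force: 58.0
```

Emit:
{"name": "drive_tool", "arguments": {
  "moves": [
    [[0.4, -0.2, 1.5], [0, 0, 0], 1],
    [[0, 0, 1.5], [0, 0, 0.05], 1],
    [[0, 0, 1.5], [0, 0, -0.1], 1],
    [[0, 0, 1], [0, 0, 0.1], 1],
    [[0, 0, 0], [0, 0, -0.1], 1],
    [[0, 0, 0], [0, 0, 0.1], 1],
    [[0, 0, 0], [0, 0, -0.05], 1]
  ]
}}

```text
time_s: 16.72
tool_pos: [0.5536, -0.066, 0.1292]
tool_rot: [180.0, 0.0, -171.2]
force: [-4.4, 0.6, 6.7]
grip_width: 0.0115
grasp_force: 58.0
```

Emit:
{"name": "drive_tool", "arguments": {
  "moves": [
    [[0.3, 0, 1], [0, 0, 0.05], 1],
    [[0, 0, 1], [0, 0, -0.1], 1],
    [[0, 0, 1], [0, 0, 0.1], 1],
    [[0, 0, 0.5], [0, 0, -0.1], 1],
    [[0, 0, 0], [0, 0, 0.1], 1],
    [[0, 0, 0], [0, 0, -0.05], 1],
    [[0, 0, 0], [0, 0, 0], 1]
  ]
}}

```text
time_s: 17.3
tool_pos: [0.5537, -0.0661, 0.1274]
tool_rot: [179.9, 0.1, -170.9]
force: [-7.8, 1.5, 17.4]
grip_width: 0.0115
grasp_force: 58.0
```

Emit:
{"name": "drive_tool", "arguments": {
  "moves": [
    [[0.6, 0, 1], [0, 0, 0.05], 1],
    [[0, 0, 0], [0, 0, -0.1], 1],
    [[0, 0, 0], [0, 0, 0.05], 1],
    [[0, 0, 0], [0, 0, 0], 1],
    [[0, 0, 0], [0, 0, 0], 1]
  ]
}}

```text
time_s: 17.72
tool_pos: [0.5537, -0.066, 0.1274]
tool_rot: [179.9, 0.2, -171.0]
force: [-9.2, 0.8, 23.4]
grip_width: 0.0117
grasp_force: 58.0
```

```bash
python3 - <<'E'
from h import *
im,d,c=grab('scene'); cv2.imwrite('pics/s4.png',cv2.resize(im[190:250,255:315],None,fx=10,fy=10,interpolation=2))
o=env.get_obs(); print(o['qpos'].round(1),o['force'],o['tool_pos'])
E
```

```text
[-26.5  13.6  34.8 105.8  -8.8  63.1 110.6] [-9.16593758  0.4114467  22.29030969] [ 0.55370331 -0.06607488  0.12743853]
```

View pics/s4.png

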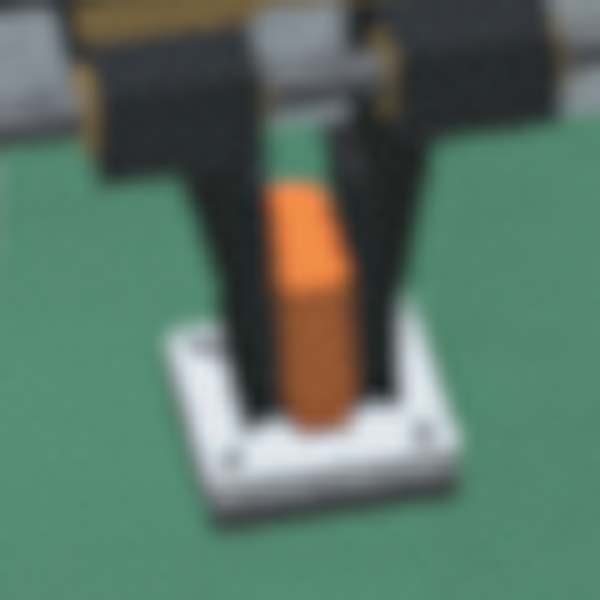

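The shoulder now rests on the plate. Next, the clockwise turn.

Emit:
{"name": "drive_tool", "arguments": {
  "moves": [
    [[0, 0, -0.7], [0, 0, 0.04], 1],
    [[0, 0, 0], [0, 0, 0.08], 1],
    [[0, 0, 0], [0, 0, 0.08], 1],
    [[0, 0, 0], [0, 0, 0.08], 1],
    [[0, 0, 0], [0, 0, 0.08], 1],
    [[0, 0, 0], [0, 0, 0.08], 1],
    [[0, 0, 0], [0, 0, 0.08], 1],
    [[0, 0, 0], [0, 0, 0], 1]
  ]
}}

```text
time_s: 18.43
tool_pos: [0.5534, -0.0669, 0.1274]
tool_rot: [179.9, 0.1, 159.0]
force: [-7.4, -1.1, 19.9]
grip_width: 0.0116
grasp_force: 58.0
```

Emit:
{"name": "drive_tool", "arguments": {
  "moves": [
    [[0, 0, 0], [0, 0, 0.085], 1],
    [[0, 0, 0], [0, 0, 0.085], 1],
    [[0, 0, 0], [0, 0, 0.085], 1],
    [[0, 0, 0], [0, 0, 0.085], 1],
    [[0, 0, 0], [0, 0, 0.085], 1],
    [[0, 0, 0], [0, 0, 0.085], 1],
    [[0, 0, 0], [0, 0, 0.085], 1],
    [[0, 0, 0], [0, 0, 0.085], 1],
    [[0, 0, 0], [0, 0, 0.085], 1],
    [[0, 0, 0], [0, 0, 0.085], 1],
    [[0, 0, 0], [0, 0, 0.085], 1],
    [[0, 0, 0], [0, 0, 0.085], 1]
  ]
}}

```text
time_s: 19.43
tool_pos: [0.5522, -0.0679, 0.1274]
tool_rot: [-179.9, -0.0, 100.5]
force: [-12.4, -2.6, 24.0]
grip_width: 0.0115
grasp_force: 58.0
```

Emit:
{"name": "drive_tool", "arguments": {
  "moves": [
    [[0, 0, 0], [0, 0, 0], 1],
    [[0, 0, 0], [0, 0, 0], 1],
    [[0, 0, 0], [0, 0, 0], 1],
    [[0, 0, 0], [0, 0, 0], 1]
  ]
}}

```text
time_s: 19.77
tool_pos: [0.5522, -0.0679, 0.1274]
tool_rot: [-179.9, -0.0, 100.7]
force: [-11.7, -1.7, 24.5]
grip_width: 0.0114
grasp_force: 58.0
```

```bash
python3 - <<'E'
from h import *
im,d,c=grab('scene'); cv2.imwrite('pics/s5.png',cv2.resize(im[180:255,245:325],None,fx=8,fy=8,interpolation=2))
o=env.get_obs(); print(o['qpos'].round(1),o['force'],o['wrist_torque'],o['tool_rot'])
E
```

```text
[-37.5  15.9  48.3 106.2 -13.2  63.7  26.2] [-12.18070633  -2.21820793  24.05066418] [-0.64360746  3.00458299  0.04520104] [-1.79944911e+02 -1.42529681e-02  1.00721518e+02]
```

View pics/s5.png

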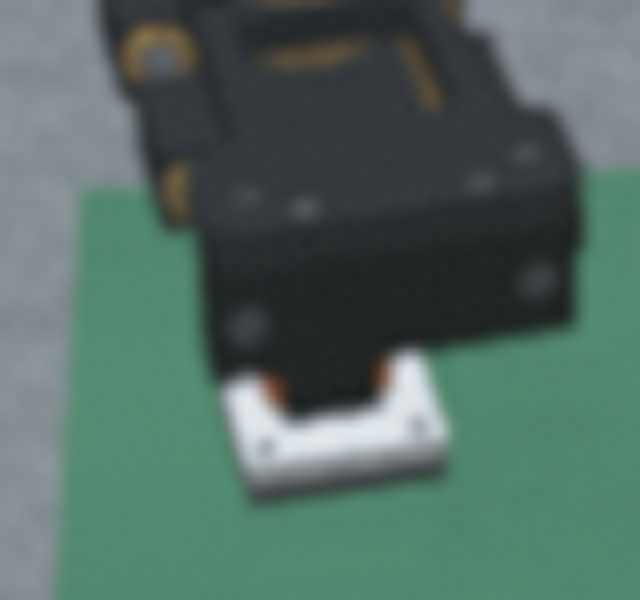

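Emit:
{"name": "drive_tool", "arguments": {
  "moves": [
    [[0, 0, 0], [0, 0, 0.05], 1],
    [[0, 0, 0], [0, 0, 0.02], 1],
    [[0, 0, 0], [0, 0, 0], 1],
    [[0, 0, 0], [0, 0, 0], 1],
    [[0, 0, 0], [0, 0, 0], 1],
    [[0, 0, 0], [0, 0, 0], 1]
  ]
}}

```text
time_s: 20.32
tool_pos: [0.5521, -0.0679, 0.1274]
tool_rot: [-179.9, -0.0, 96.7]
force: [-11.8, -2.1, 23.8]
grip_width: 0.0116
grasp_force: 58.0
```

```bash
python3 -c "
from cell import env
print(env.get_obs()['wrist_torque']); print(env.sign_off())"
```

```text
[-0.62655068  3.04062167  0.14976258]
the job is handed in; nothing more can be done
None
```

I pressed green, yellow and blue in order without touching red, pushed the key home, and turned it about 92° clockwise. I handed the job in at about 20 s with the key still gripped at 58 N and held turned. The sign-off gave no verdict, and I had no direct reading of the rotor or button joints. I judged these results from tool pose, forces and camera views.

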